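# Ram the descaling tablets home in their tube

### The job

The kettle-descaling tablets have hung up part-way down the white upright tube. Take the wooden pusher rod from its stand, push the tablets down the tube with it until they bottom out, and there press firmly for half a second, with about 17 N (they crumble above 25 N). Then stand the rod back upright in its stand and let go of it; do not disturb the jam jar, spice jar, mug or lemon.

Things in the scene. Friction and masses are not known exactly. Their poses are not given: they have to be found in the camera images.
- tube: White plastic tube fixed upright: 140 mm tall, bore 26 mm in diameter, outside 33 mm, the top 16 mm flaring to a mouth of 36 mm inside and 43 mm outside; round foot flange of 80 mm diameter, 6 mm thick. Origin at the centre of its underside on the worktop, z up along the bore. It may stand left or right of the stand.
- tube_mouth (a point): Centre of the tube's open mouth, level with its rim, 140 mm above the worktop.
- tablets: Column of three white tablets in the tube, 24 mm across, 36 mm high, sliding as one along the bore. This origin is fixed at the tube's foot and does not show where they are (see tablets_top). Drag about 4 N, plus 0.2 N per 10 mm/s; they stay where left. After 25 to 55 mm of travel (hidden, different each time) they bottom out on an elastic cushion: the force then rises about 8 N per mm.
- tablets_top (a point): Centre of the upper face of the topmost tablet, inside the tube, at the start 6 to 60 mm below the mouth. When bottomed out it lies somewhere from 61 to 85 mm below the mouth.
- stand: Turned wooden stand fixed on the worktop, 70 mm tall, 60 mm diameter at the foot and 44 mm above, with a round upright hole 24 mm in diameter and 60 mm deep from above. Origin at the centre of its underside.
- stand_floor (a point): Centre of the floor of the stand's hole, 10 mm above the worktop; the rod's foot rests here at the start and at the end.
- rod_grip (a point): Loose wooden pusher rod, 160 mm long, 50 to 100 g, standing upright in the stand: foot disc 18 mm in diameter, shaft 12 mm, round handle 22 mm in diameter from 110 to 158 mm above the foot. This point is on its axis at the middle of the handle, 133 mm above the foot's underside and 27 mm below the top; z points up along the rod, away from the foot.
- rod_foot (a point): Centre of the underside of the rod's foot, on its axis.
- jar: Jam jar with green lid, 62 mm in diameter, 86 mm tall, loose, a bystander. Origin at the centre of its underside.
- spice: Spice jar with dark cap, 41 mm in diameter, 105 mm tall, loose, a bystander. Origin at the centre of its underside.
- cup: Mug, pinkish above and white below, 90 x 122 x 105 mm, loose, a bystander. Origin at the centre of its underside.
- fruit: Lemon, 78 x 55 x 56 mm, loose, a bystander. Origin at the centre of its underside.
Mind the look-alikes: they are no part of the job. What is shaped like the stand but pink or red is not meant.

How it is judged:
By the outcome, as a careful person would: the job done as asked, in the order asked, and still so for the second after the job is handed in, with the robot touching nothing.
It also fails if it takes over 56 s, if anything falls off the work surface, if the arm or the gripper's body presses on something with over 40 N, if the wrist force passes 120 N, or if a joint passes its speed limit or range.

### The arm

A 6-joint arm with a two-finger parallel gripper is mounted at the origin on a cart in front of the work surface, level with it; the furniture and walls round the work are solid. World frame = base frame: x ahead of the robot, y to its left, z up, the work surface at z = 0. Lengths are in m, angles in rad, forces in N, time in s.
With the tool pointing down it reaches from about 0.35 to 0.975 m from the base axis. Payload 4.9 kg.
Tool frame: the origin (TCP) lies on the mounting face of the last link; the fingertips stand 173 mm ahead of it and the grasp point (between the pads) lies ctrl.pinch_z ahead of it (ctrl.pinch_z is the distance from the TCP to the grasp point, in m); z points along the fingers, y is the line along which they close (so a half turn about z gives the same grasp; the last joint's range is limited). The gripper opens to 85 mm and grips with 20 to 120 N. Pads are 22 mm wide; open, the fingers measure 114 mm over their backs; the gripper's body (76 mm by 85 mm) begins 54 mm behind the grasp point. The pads swing forward as they close: fully open they stand 13 mm farther back than shut.
Start: joints at [-1.389, 0.053, 1.613, -0, 1.476, -0.119], TCP at [0.185, -0.597, 0.405] pointing down, gripper open.
Joint ranges: [-3.01, 3.01], [-1.01, 2.22], [0.06, 2.58], [-1.02, 4.17], [0.09, 2.62], [-3.14, 3.14]. Speed limits (rad/s): [2.57, 2.57, 3.14, 3.14, 3.14, 3.14].

### API

Orientations are given as a rotation vector (axis times angle).
In Python, from station import telemetry, eyes, ctrl gives the robot as it stands.
- The arm moves only by the tool apply_moves, never from a script. Its argument "plan" is a list of rows, each a list of 5 numbers: the finger opening in m, from 0 to 0.0854, then the shift along the tool's x, y, z in m, then the turn about the tool's z in rad. In form: [[jaw, x, y, z, roll], ...]. A call has 1 to 12 rows; each row is the pose to reach, as a shift and turn from the pose commanded when the call began, along the tool's axes at that moment; what a row does not reach only later rows make up. A row lasts 1/12 s, in which the tool goes at most 41.7 mm and 7.16 degrees, less where a joint would pass 70% of its speed; a pose out of reach is approached as far as the arm can. A call with a gripper value outside its range is refused whole. The fingers move at their own pace and stop on an object; "newtons" is the grip in N (left out, the last holds). Time passes only in rows, so rows that repeat a pose let the fingers close. It gives the time, the measured TCP pose, the force, the opening and the grip force at its end, in the units of the state.
- telemetry.get_obs(): the state, without advancing time (a new reading comes with each control period).
- eyes.get_image(name): name is "scene" or "top"; returns a dict with "img" (384x512x3 uint8, blue, green, red), "range_z" (384x512 float32, m along the optical axis (not along the pixel's ray), 0 where there is no reading), "K" (3x3 intrinsics, pixels), "pose" (4x4, takes a point from camera to world coordinates). Camera axes: x right, y down, z forward; pixel columns grow to the right and rows downward; lengths in m; the calibration is good to about 2 mm. A picture is of the moment at which its call begins.
- ctrl.finish_job(): hands the job in; it is judged then, once.
Trained networks look in a picture, given as the dict that the camera call returned (one of the last four; its "shot" number tells which), for a name from the list of things; names that differ only in an ending like _2 or _b are one class to them, and where a whole thing is asked for, a point or a joint stands for the part that bears it (a point fixed in the world has none). Each returns a list of dicts, best first, with "confidence" (0 to 1); they miss things now and then, are a little off and sometimes report something else, mostly with a low value. They report only what shows in the picture. A call takes as long as a camera call. They do not tell look-alikes from the thing itself.
- eyes.search_frame(thing, picture): "box" ([left, top, right, bottom] in pixels, round what is visible of it).
- eyes.outline_of(thing, picture): "region" (384x512 bool, what is visible of it) and "box" ([left, top, right, bottom] in pixels, round what is visible of it).
- eyes.tip_of(thing, picture): "point" ([column, row] in pixels: a listed point, or the origin of a listed thing).
The state is a dict: "t": time; "q": joint angles; "dq": joint speeds; "effort": joint torques, N m; "tool_pos": TCP position; "tool_rot": TCP orientation; "contact_force": force on the tool from outside, world axes, zero at the start; "wrist_torque": the same for the moment, N m; "opening": finger opening in m; "grip_force": force on a finger pad.
Only numpy, scipy, OpenCV 4.12 (cv2) and the standard library are available. Lean on these libraries where they do the work, as an engineer would, in place of code of your own. Each camera call takes 0.05 s, during which the arm holds its last target. There are 200 camera calls.

## Working session

There is one attempt and no reset: what is moved stays moved. The work goes in short steps, Python scripts to look and compute and a tool call to move; the robot and the scene stay as the last step left them, time stands still between calls to the robot, and variables do not carry over. Pictures are saved under pics/ and viewed, at most 10 in all, crops included, and the job is handed in when it is done.

Besides the shell and the picture viewer there is one more tool, called after "Emit:" by a JSON object that holds its "method" and its "body", one argument or row to a line. apply_moves: Moves the arm, as the interface text tells. Its arguments: {"type":"object","properties":{"plan":{"type":"array","items":{"type":"array","items":{"type":"number"}}},"newtons":{"type":"number"}},"required":["plan"]}

```bash
mkdir -p pics
cat > h.py <<'E'
import numpy as np, cv2
from scipy.spatial.transform import Rotation as R
from station import telemetry, eyes, ctrl
def look(name,fn=None):
    p=eyes.get_image(name)
    if fn: cv2.imwrite('pics/'+fn,p['img'])
    return p
def xyz(p):
    K=p['K'];z=p['range_z'];v,u=np.mgrid[:384,:512]
    c=np.stack([(u-K[0,2])/K[0,0]*z,(v-K[1,2])/K[1,1]*z,z],-1)
    T=np.array(p['pose']);w=c@T[:3,:3].T+T[:3,3];w[z==0]=np.nan
    return w
def ray(p,pt,zw):
    K=p['K'];T=np.array(p['pose'])
    d=T[:3,:3]@np.array([(pt[0]-K[0,2])/K[0,0],(pt[1]-K[1,2])/K[1,1],1]);o=T[:3,3]
    return o+d*(zw-o[2])/d[2]
E
cat > a.py <<'E'
from h import *
o=telemetry.get_obs();print({k:np.round(v,4) for k,v in o.items()},ctrl.pinch_z)
for n in('scene','top'):
    p=look(n,n+'1.png');w=xyz(p);print(n,'cam',np.round(p['pose'],3).tolist())
    for t in('tube','stand','rod_grip','jar','spice','cup','fruit'):
        for d in eyes.outline_of(t,p)[:3]:
            q=w[d['region']];q=q[~np.isnan(q[:,0])]
            print(t,round(d['confidence'],2),np.round(d['box']),np.round(np.percentile(q,[3,50,97],axis=0),3).tolist() if len(q) else '')
    for t,z in(('tube_mouth',.14),('tablets_top',.11),('rod_grip',.143),('stand_floor',.01),('stand',0)):
        for d in eyes.tip_of(t,p)[:2]: print(t,round(d['confidence'],2),np.round(d['point']),np.round(ray(p,d['point'],z),3))
E
python3 a.py
python3 -c "
import cv2,numpy as np
cv2.imwrite('pics/both.png',cv2.resize(np.vstack([cv2.imread('pics/scene1.png'),cv2.imread('pics/top1.png')]),(400,600)))"
```

```text
{'t': np.float64(0.0), 'q': array([-1.389 ,  0.0533,  1.6143,  0.    ,  1.476 , -0.119 ]), 'dq': array([-0.0003,  0.0003,  0.0001,  0.0011,  0.0026, -0.0011]), 'effort': array([-1.40000e-03, -3.93678e+01, -3.70177e+01, -2.00000e-04,
        6.90000e-03,  0.00000e+00]), 'tool_pos': array([ 0.1851, -0.5967,  0.4034]), 'tool_rot': array([-3.1041e+00, -4.7040e-01,  1.0000e-04]), 'contact_force': array([-0.8483, -0.4677, -0.2173]), 'wrist_torque': array([-0.0022,  0.0116,  0.0288]), 'grip_force': np.float64(0.0), 'opening': np.float64(0.0854)} 0.1547
scene cam [[0.514, -0.385, 0.767, -0.367], [-0.858, -0.214, 0.467, -0.558], [-0.015, -0.898, -0.44, 0.601], [0.0, 0.0, 0.0, 1.0]]
tube 0.69 [203. 168. 228. 220.] [[0.423, 0.062, 0.002], [0.447, 0.085, 0.053], [0.479, 0.124, 0.138]]
stand 0.96 [249. 200. 271. 228.] [[0.431, -0.086, 0.004], [0.443, -0.07, 0.038], [0.472, -0.045, 0.069]]
stand 0.81 [283. 213. 303. 242.] [[0.431, -0.196, 0.003], [0.442, -0.178, 0.035], [0.469, -0.151, 0.07]]
stand 0.66 [185. 179. 204. 202.] [[0.455, 0.177, 0.002], [0.471, 0.189, 0.019], [0.496, 0.216, 0.062]]
rod
[... 1584 characters left out ...]
78, 0.037], [0.548, -0.05, 0.084], [0.578, -0.024, 0.09]]
spice 0.77 [360. 173. 381. 192.] [[0.503, -0.403, 0.015], [0.517, -0.381, 0.101], [0.538, -0.367, 0.109]]
cup 0.73 [ 99. 178. 136. 215.] [[0.448, 0.3, 0.0], [0.498, 0.348, 0.052], [0.539, 0.386, 0.106]]
fruit 0.9 [357. 202. 373. 228.] [[0.404, -0.39, 0.031], [0.433, -0.365, 0.046], [0.464, -0.344, 0.056]]
tablets_top 0.42 [202. 204.] [0.456 0.096 0.11 ]
rod_grip 0.72 [292. 207.] [ 0.439 -0.151  0.143]
rod_grip 0.4 [298. 204.] [ 0.448 -0.167  0.143]
stand_floor 0.87 [168. 205.] [0.475 0.207 0.01 ]
stand_floor 0.83 [296. 209.] [ 0.456 -0.171  0.01 ]
stand 0.85 [258. 213.] [ 0.447 -0.059  0.   ]
stand 0.84 [169. 201.] [0.489 0.207 0.   ]
```

View pics/scene1.png

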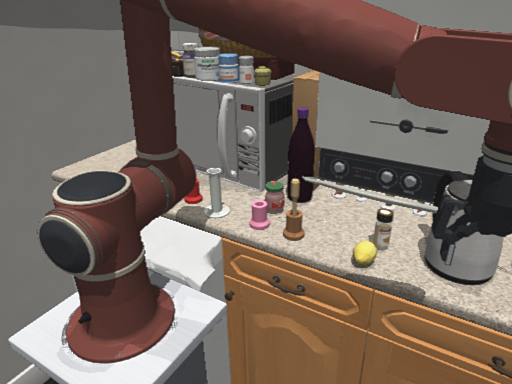

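View pics/top1.png

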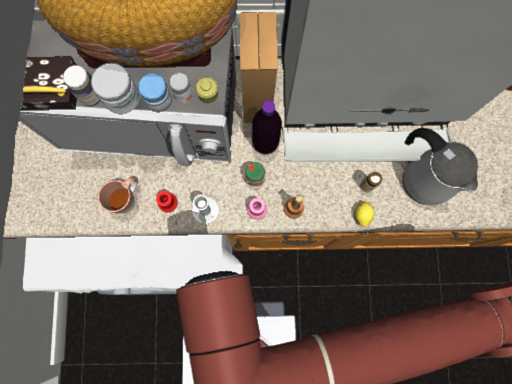

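Candidates for the stand: pink at scene (260,215)/top (258,208), red at (193,192)/(166,202), and the brown wooden one holding the rod at (294,225)/(294,207). The brown one with the rod is the target. The tube is at scene (215,195)/top (203,205).

```bash
cat > m.py <<'E'
from h import *
from scipy.optimize import least_squares
def circ(q,r):
    f=least_squares(lambda c:np.hypot(q[:,0]-c[0],q[:,1]-c[1])-r,np.median(q[:,:2],0)+[.01,0],loss='soft_l1',f_scale=.002);return f.x,np.sqrt(np.mean(f.fun**2))
def sel(w,c,r,z0,z1):
    q=w.reshape(-1,3);m=(np.hypot(q[:,0]-c[0],q[:,1]-c[1])<r)&(q[:,2]>z0)&(q[:,2]<z1);return q[m]
if __name__=='__main__':
  for n in('scene','top'):
    p=look(n);w=xyz(p)
    for nm,c,R0,bands in(('rod',(.455,-.165),.04,((.08,.118),(.125,.165),(.166,.18))),('stand',(.455,-.165),.04,((.02,.06),(.066,.078))),('tube',(.455,.088),.05,((.01,.11),(.13,.15)))):
        for b in bands:
            q=sel(w,c,R0,*b)
            if len(q)>3: print(n,nm,b,len(q),'med',np.round(np.median(q,0),4),'mean',np.round((q.max(0)+q.min(0))/2,4), 'ext',np.round(np.ptp(q,axis=0),4))
            if len(q)>8 and n=='scene':
                r={'rod':.006 if b[0]<.12 else .011,'stand':.022,'tube':.0165}[nm]; print('   circ',circ(q,r))
s=cv2.imread('pics/scene1.png')[160:250,180:320];t=cv2.imread('pics/top1.png')[180:230,180:320]
cv2.imwrite('pics/c1.png',cv2.resize(np.vstack([s,t]),(560,560),interpolation=cv2.INTER_CUBIC))
E
python3 m.py
```

```text
scene rod (0.08, 0.118) 46 med [ 0.4546 -0.1722  0.0982] mean [ 0.456  -0.1712  0.0986] ext [0.0092 0.0108 0.0361]
   circ (array([ 0.45927736, -0.16955248]), np.float64(0.001622106069174334))
scene rod (0.125, 0.165) 123 med [ 0.4522 -0.1743  0.1456] mean [ 0.4571 -0.1708  0.145 ] ext [0.0209 0.0211 0.04  ]
   circ (array([ 0.46022556, -0.16955661]), np.float64(0.0013061012381323392))
scene rod (0.166, 0.18) 20 med [ 0.4566 -0.1721  0.168 ] mean [ 0.4577 -0.1711  0.1682] ext [0.0164 0.0159 0.0038]
   circ (array([ 0.46390617, -0.16631321]), np.float64(0.0035989614109438873))
scene stand (0.02, 0.06) 212 med [ 0.4423 -0.1784  0.0401] mean [ 0.4528 -0.1713  0.04  ] ext [0.0374 0.0427 0.0398]
   circ (array([ 0.45986797, -0.16977453]), np.float64(0.0018147116435326817))
scene stand (0.066, 0.078) 99 med [ 0.4548 -0.173   0.0688] mean [ 0.46   -0.1697  0.072 ] ext [0.0463 0.0448 0.0116]
   circ (array([ 0.46289856, -0.1688035 ]), np.float64(0.00768724697557998))
scene tube (0.01, 0.11) 320 med [0.4471 0.084  0.0606] mean [0.4542 0.0913 0.0601] ext [0.0308 0.0327 0.0998]
   circ (array([
[... 329 characters left out ...]
] ext [0.0023 0.006  0.0093]
top rod (0.125, 0.165) 33 med [ 0.4515 -0.162   0.152 ] mean [ 0.4578 -0.1633  0.1453] ext [0.0204 0.0185 0.039 ]
top rod (0.166, 0.18) 38 med [ 0.458  -0.1642  0.1696] mean [ 0.4585 -0.1654  0.1697] ext [0.017  0.0188 0.007 ]
top stand (0.02, 0.06) 65 med [ 0.4471 -0.1595  0.0374] mean [ 0.4505 -0.1643  0.0399] ext [0.0417 0.0499 0.0397]
top stand (0.066, 0.078) 93 med [ 0.4512 -0.1599  0.07  ] mean [ 0.4581 -0.1648  0.0711] ext [0.0434 0.0406 0.0099]
top tube (0.01, 0.11) 141 med [0.4499 0.0939 0.0786] mean [0.4566 0.0972 0.0599] ext [0.0541 0.0712 0.0996]
top tube (0.13, 0.15) 93 med [0.461  0.1009 0.1377] mean [0.458  0.0985 0.1368] ext [0.0399 0.0389 0.0131]
```

View pics/c1.png

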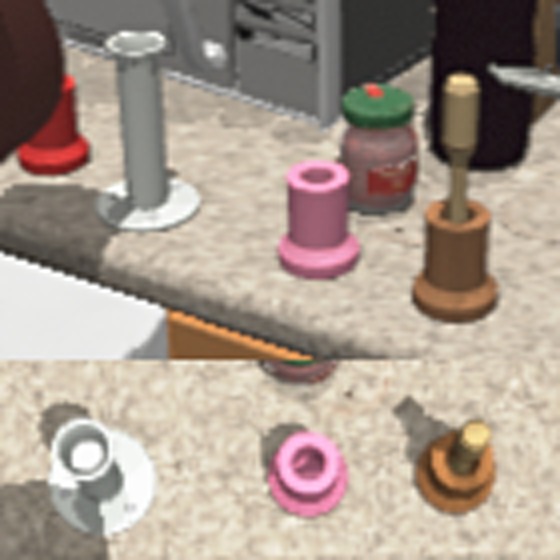

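The crop shows three similar stands: red (50,125), pink (318,215) and the brown wooden one with the rod (457,250). I choose the brown one. The tube is at (140,120), with the tablets showing white near the mouth. I'll move above the rod.

Emit:
{"method": "apply_moves", "body": {
  "plan": [
    [0.0854, 0.389, -0.329, 0, 0.3006],
    [0.0854, 0.389, -0.329, 0, 0.3006],
    [0.0854, 0.389, -0.329, 0, 0.3006],
    [0.0854, 0.389, -0.329, 0, 0.3006],
    [0.0854, 0.389, -0.329, 0, 0.3006],
    [0.0854, 0.389, -0.329, 0, 0.3006],
    [0.0854, 0.389, -0.329, 0, 0.3006],
    [0.0854, 0.389, -0.329, 0, 0.3006],
    [0.0854, 0.389, -0.329, 0, 0.3006],
    [0.0854, 0.389, -0.329, 0, 0.3006],
    [0.0854, 0.389, -0.329, 0, 0.3006],
    [0.0854, 0.389, -0.329, 0, 0.3006]
  ],
  "newtons": 40
}}

```text
t: 2.4
tool_pos: [0.4547, -0.1734, 0.4052]
tool_rot: [3.141, 0.0, 0.002]
contact_force: [-0.3, -1.1, 0.4]
opening: 0.0854
grip_force: 0.0
```

```bash
cat > l.py <<'E'
from h import *
import sys
from m import sel
o=telemetry.get_obs();print(np.round(o['tool_pos'],4),np.round(o['tool_rot'],4))
for n in('scene','top'):
    p=look(n,n+sys.argv[1]+'.png');w=xyz(p)
    for b in((.235,.25),(.25,.27),(.28,.30),(.31,.36),(.37,.40)):
        q=sel(w,o['tool_pos'][:2],.09,*b)
        if len(q)>3: print(n,b,len(q),'min',np.round(np.percentile(q,2,axis=0),4),'max',np.round(np.percentile(q,98,axis=0),4))
a=cv2.imread('pics/scene%s.png'%sys.argv[1])[100:250,200:400];b=cv2.imread('pics/top%s.png'%sys.argv[1])[130:280,200:400]
cv2.imwrite('pics/c%s.png'%sys.argv[1],cv2.resize(np.hstack([a,b]),(800,300),interpolation=cv2.INTER_CUBIC))
E
python3 l.py 2
```

```text
[ 0.4547 -0.1734  0.4052] [3.141e+00 2.000e-04 1.700e-03]
scene (0.235, 0.25) 22 min [ 0.4423 -0.2249  0.2438] max [ 0.4634 -0.1278  0.2497]
scene (0.25, 0.27) 118 min [ 0.4417 -0.2321  0.2506] max [ 0.4654 -0.1203  0.2692]
scene (0.28, 0.3) 207 min [ 0.4395 -0.2496  0.2806] max [ 0.4651 -0.1038  0.2998]
scene (0.31, 0.36) 932 min [ 0.4329 -0.2463  0.3109] max [ 0.4658 -0.1083  0.3577]
scene (0.37, 0.4) 434 min [ 0.4158 -0.2128  0.3703] max [ 0.4618 -0.1451  0.3995]
top (0.25, 0.27) 13 min [ 0.4447 -0.2169  0.2511] max [ 0.4525 -0.1107  0.2694]
top (0.28, 0.3) 28 min [ 0.4436 -0.213   0.2824] max [ 0.4585 -0.1092  0.2996]
top (0.31, 0.36) 94 min [ 0.4388 -0.204   0.3104] max [ 0.4712 -0.1082  0.3575]
top (0.37, 0.4) 91 min [ 0.4184 -0.1878  0.3706] max [ 0.4596 -0.1287  0.3991]
```

View pics/c2.png

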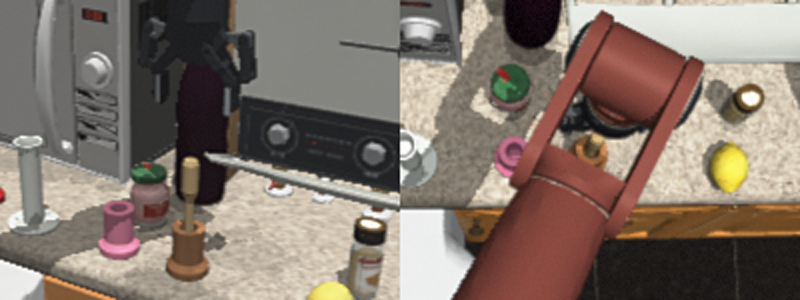

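Scene crop: the rod is at (190,190), with the open gripper above it. The finger depth shows the scene camera reads about 3 mm low in y, so I'm using rod (0.460, -0.167) and tube (0.459, 0.096). Next I descend and grip.

Emit:
{"method": "apply_moves", "body": {
  "plan": [
    [0.0854, 0.005, -0.0065, 0.0, 0],
    [0.0854, 0.005, -0.0065, 0.03, 0],
    [0.0854, 0.005, -0.0065, 0.06, 0],
    [0.0854, 0.005, -0.0065, 0.085, 0],
    [0.0854, 0.005, -0.0065, 0.1, 0],
    [0.0854, 0.005, -0.0065, 0.106, 0],
    [0.0854, 0.005, -0.0065, 0.106, 0],
    [0.05, 0.005, -0.0065, 0.106, 0],
    [0.04, 0.005, -0.0065, 0.106, 0],
    [0.03, 0.005, -0.0065, 0.106, 0],
    [0.03, 0.005, -0.0065, 0.106, 0],
    [0.03, 0.005, -0.0065, 0.106, 0]
  ]
}}

```text
t: 3.5
tool_pos: [0.4594, -0.1691, 0.2997]
tool_rot: [3.141, 0.0, 0.002]
contact_force: [0.2, -0.5, -0.7]
opening: 0.0301
grip_force: 0.0
```

Emit:
{"method": "apply_moves", "body": {
  "plan": [
    [0.02, 0, 0, 0, 0],
    [0.0, 0, 0, 0, 0],
    [0, 0, 0, 0, 0],
    [0, 0, 0, 0, 0],
    [0, 0, 0, 0, 0],
    [0, 0, 0, 0, 0]
  ],
  "newtons": 60
}}

```text
t: 4.0
tool_pos: [0.4594, -0.1689, 0.2995]
tool_rot: [-3.142, -0.0, -0.002]
contact_force: [0.1, 1.6, 5.4]
opening: 0.0205
grip_force: 59.0
```

Emit:
{"method": "apply_moves", "body": {
  "plan": [
    [0, 0, 0, -0.01, 0],
    [0, 0, 0, -0.025, 0],
    [0, 0, 0, -0.045, 0],
    [0, 0, 0, -0.07, 0],
    [0, 0, 0, -0.095, 0],
    [0, 0, 0, -0.12, 0],
    [0, 0, 0, -0.145, 0],
    [0, 0, 0, -0.165, 0],
    [0, 0, 0, -0.175, 0],
    [0, 0, 0, -0.175, 0],
    [0, 0, 0, -0.175, 0]
  ]
}}

```text
t: 4.92
tool_pos: [0.459, -0.169, 0.4731]
tool_rot: [3.142, 0.0, -0.001]
contact_force: [-0.2, -0.9, -0.7]
opening: 0.0206
grip_force: 58.7
```

```bash
cat > r.py <<'E'
from h import *
from m import sel,circ
import sys
o=telemetry.get_obs();tp=o['tool_pos'];print(np.round(tp,4),np.round(o['contact_force'],2),o['opening'],o['grip_force'])
for n in('scene','top'):
    p=look(n,n+sys.argv[1]+'.png');w=xyz(p)
    for d in eyes.tip_of('rod_foot',p)[:1]: print(n,'foot',d['confidence'],d['point'])
    g=tp[2]-.1547
    for a,b,r in((-.14,-.126,.009),(-.12,-.10,.006),(-.10,-.07,.006),(-.07,-.03,.006)):
        q=sel(w,tp[:2],.03,g+a,g+b)
        if len(q)>3: print(n,a,b,len(q),'zmin',np.round(q[:,2].min(),4),'mid',np.round((q.max(0)+q.min(0))/2,4),np.round(circ(q,r)[0]-tp[:2],4))
a=cv2.imread('pics/scene%s.png'%sys.argv[1])[60:250,180:380]
cv2.imwrite('pics/c%s.png'%sys.argv[1],cv2.resize(a,(600,570),interpolation=cv2.INTER_CUBIC))
E
python3 r.py 3
```

```text
[ 0.459  -0.169   0.4731] [-0.22 -0.9  -0.72] 0.020593609326754178 58.7137753792922
scene foot 0.73 [293.3, 172.5]
scene -0.14 -0.126 22 zmin 0.1821 mid [ 0.4585 -0.1715  0.187 ] [ 0.0007 -0.0018]
scene -0.12 -0.1 36 zmin 0.199 mid [ 0.4564 -0.1721  0.2087] [ 0.0001 -0.0009]
scene -0.1 -0.07 54 zmin 0.219 mid [ 0.4555 -0.1707  0.2333] [-0.0002 -0.0017]
scene -0.07 -0.03 69 zmin 0.2492 mid [ 0.4563 -0.1708  0.2679] [ 0.0007 -0.0017]
top foot 0.39 [300.9, 197.7]
top -0.14 -0.126 8 zmin 0.1847 mid [ 0.4572 -0.1645  0.1885] [-0.0018  0.0037]
top -0.12 -0.1 8 zmin 0.1993 mid [ 0.4554 -0.1638  0.2084] [-0.0018  0.0041]
top -0.1 -0.07 14 zmin 0.2192 mid [ 0.4545 -0.165   0.2333] [-0.0016  0.0035]
top -0.07 -0.03 7 zmin 0.2536 mid [ 0.4528 -0.1641  0.2623] [-0.0122  0.0066]
```

View pics/c3.png

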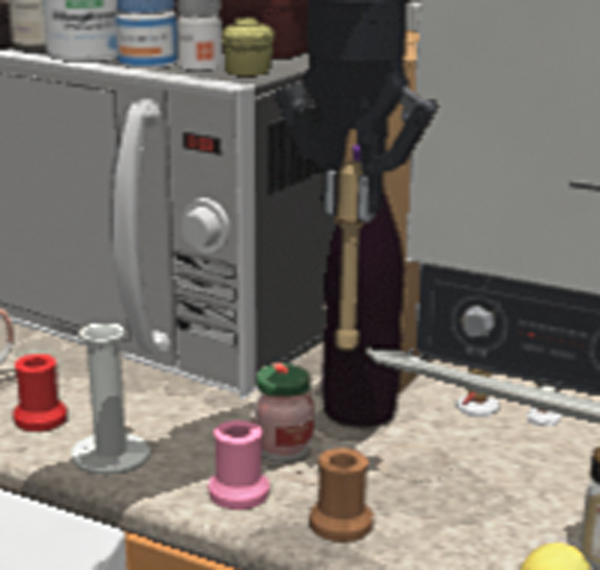

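The rod hangs straight: foot at about (347,338) in the crop, tip z about 0.18. I'll check microwave clearance and the tube before the transfer.

```bash
cat > t.py <<'E'
from h import *
from m import sel,circ
for n in('scene','top'):
    p=look(n);w=xyz(p);q=w.reshape(-1,3)
    m=(q[:,1]>-.05)&(q[:,1]<.25)&(q[:,2]>.2)&(q[:,0]>.4)&(q[:,0]<.9);print(n,'micro minx',np.percentile(q[m][:,0],[0.2,1,5,30]).round(3))
    q=sel(w,(.459,.095),.05,.134,.15);print(len(q),'rim',((q.max(0)+q.min(0))/2).round(4),np.ptp(q,axis=0).round(3))
    q=sel(w,(.459,.095),.024,.05,.118);print('body',circ(q,.0165))
    q=sel(w,(.459,.095),.012,.03,.135);print('inside',len(q),np.round(np.percentile(q[:,2],[5,50,95]),4) if len(q) else '')
E
python3 t.py
```

```text
scene micro minx [0.559 0.564 0.588 0.616]
52 rim [0.4568 0.0919 0.1378] [0.041 0.039 0.007]
body (array([0.4590913 , 0.09355462]), np.float64(0.0015135566139086512))
inside 3 [0.046  0.1269 0.1341]
top micro minx [0.561 0.574 0.604 0.663]
73 rim [0.4578 0.0983 0.1391] [0.04  0.038 0.01 ]
body (array([0.45911673, 0.08919449]), np.float64(0.00608017883554041))
inside 50 [0.1012 0.107  0.1248]
```

Emit:
{"method": "apply_moves", "body": {
  "plan": [
    [0, 0, -0.01, 0, 0],
    [0, 0, -0.03, 0, 0],
    [0, 0, -0.06, 0, 0],
    [0, 0, -0.09, 0, 0],
    [0, 0, -0.12, 0, 0],
    [0, 0, -0.155, 0, 0],
    [0, 0, -0.19, 0, 0],
    [0, 0, -0.22, 0, 0],
    [0, 0, -0.245, 0, 0],
    [0, 0, -0.258, 0, 0],
    [0, 0, -0.264, 0, 0],
    [0, 0, -0.264, 0, 0]
  ]
}}

```text
t: 6.22
tool_pos: [0.4588, 0.0964, 0.4735]
tool_rot: [-3.141, -0.004, 0.001]
contact_force: [-0.8, -0.5, -1.8]
opening: 0.0207
grip_force: 58.8
```

```bash
python3 r.py 4; python3 t.py
```

```text
[0.4588 0.0964 0.4735] [-0.77 -0.54 -1.84] 0.020730872633211474 58.811058252467774
scene foot 0.71 [212.9, 154.6]
scene -0.14 -0.126 17 zmin 0.1839 mid [0.4544 0.0916 0.1882] [ 0.0004 -0.0006]
scene -0.12 -0.1 32 zmin 0.1988 mid [0.4575 0.0936 0.2086] [ 0.0003 -0.0015]
scene -0.1 -0.07 41 zmin 0.2189 mid [0.4547 0.0917 0.2334] [ 0.0007 -0.0018]
scene -0.07 -0.03 57 zmin 0.2494 mid [0.4569 0.0932 0.2685] [ 0.0006 -0.002 ]
top foot 0.42 [200.4, 196.7]
top -0.1 -0.07 4 zmin 0.226 mid [0.4538 0.1002 0.2328] [-0.0002  0.0015]
top -0.07 -0.03 6 zmin 0.2539 mid [0.453  0.0967 0.2652] [-0.0004  0.0001]
scene micro minx [0.404 0.42  0.429 0.604]
51 rim [0.4568 0.0932 0.1372] [0.042 0.041 0.006]
body (array([0.45901232, 0.09386945]), np.float64(0.001583767471303131))
inside 3 [0.1013 0.1273 0.1307]
top micro minx [0.403 0.413 0.427 0.633]
22 rim [0.454  0.1118 0.1392] [0.031 0.011 0.008]
body (array([0.46280861, 0.1263086 ]), np.float64(0.000730814243703724))
inside 0
```

View pics/c4.png

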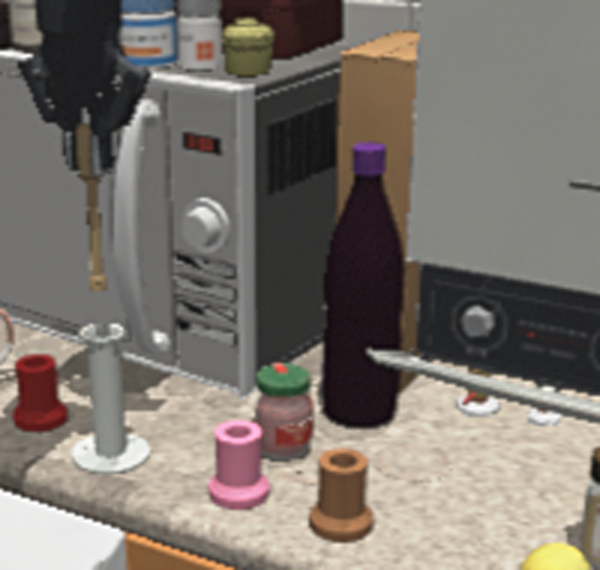

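Foot at about (97,285) in the crop, right above the mouth at (101,330). Descending.

Emit:
{"method": "apply_moves", "body": {
  "plan": [
    [0, 0, 0.001, 0.005, 0],
    [0, 0, 0.001, 0.015, 0],
    [0, 0, 0.001, 0.026, 0],
    [0, 0, 0.001, 0.037, 0],
    [0, 0, 0.001, 0.046, 0],
    [0, 0, 0.001, 0.053, 0],
    [0, 0, 0.001, 0.058, 0],
    [0, 0, 0.001, 0.06, 0],
    [0, 0, 0.001, 0.06, 0]
  ]
}}

```text
t: 7.27
tool_pos: [0.459, 0.0941, 0.4131]
tool_rot: [3.142, 0.0, -0.001]
contact_force: [0.4, 0.1, -1.6]
opening: 0.0202
grip_force: 58.8
```

Emit:
{"method": "apply_moves", "body": {
  "plan": [
    [0, 0, 0, 0.003, 0],
    [0, 0, 0, 0.006, 0],
    [0, 0, 0, 0.009, 0],
    [0, 0, 0, 0.012, 0],
    [0, 0, 0, 0.015, 0],
    [0, 0, 0, 0.018, 0],
    [0, 0, 0, 0.021, 0],
    [0, 0, 0, 0.024, 0],
    [0, 0, 0, 0.027, 0],
    [0, 0, 0, 0.03, 0],
    [0, 0, 0, 0.033, 0],
    [0, 0, 0, 0.036, 0]
  ]
}}

```text
t: 8.27
tool_pos: [0.4591, 0.0941, 0.3776]
tool_rot: [3.142, 0.0, 0.001]
contact_force: [-0.4, 0.6, 4.2]
opening: 0.0207
grip_force: 59.3
```

Emit:
{"method": "apply_moves", "body": {
  "plan": [
    [0, 0, 0, 0.001, 0],
    [0, 0, 0, 0.002, 0],
    [0, 0, 0, 0.003, 0],
    [0, 0, 0, 0.004, 0]
  ]
}}

```text
t: 8.6
tool_pos: [0.4591, 0.0941, 0.3736]
tool_rot: [3.142, 0.0, 0.0]
contact_force: [0.7, -0.9, 2.3]
opening: 0.0207
grip_force: 59.3
```

Emit:
{"method": "apply_moves", "body": {
  "plan": [
    [0, 0, 0, 0.001, 0],
    [0, 0, 0, 0.002, 0],
    [0, 0, 0, 0.002, 0]
  ]
}}

```text
t: 8.85
tool_pos: [0.459, 0.0941, 0.3714]
tool_rot: [3.142, 0.0, -0.001]
contact_force: [-0.3, -0.0, 2.9]
opening: 0.0204
grip_force: 59.2
```

Emit:
{"method": "apply_moves", "body": {
  "plan": [
    [0, 0, 0, 0.001, 0],
    [0, 0, 0, 0.002, 0],
    [0, 0, 0, 0.002, 0]
  ]
}}

```text
t: 9.1
tool_pos: [0.459, 0.0941, 0.3694]
tool_rot: [3.142, 0.0, -0.001]
contact_force: [-0.5, -0.1, 2.8]
opening: 0.0205
grip_force: 59.2
```

Emit:
{"method": "apply_moves", "body": {
  "plan": [
    [0, 0, 0, 0.001, 0],
    [0, 0, 0, 0.002, 0],
    [0, 0, 0, 0.002, 0]
  ]
}}

```text
t: 9.35
tool_pos: [0.459, 0.0941, 0.3674]
tool_rot: [3.142, 0.0, -0.001]
contact_force: [0.5, 0.9, 2.6]
opening: 0.0203
grip_force: 59.2
```

Emit:
{"method": "apply_moves", "body": {
  "plan": [
    [0, 0, 0, 0.001, 0],
    [0, 0, 0, 0.002, 0],
    [0, 0, 0, 0.002, 0]
  ]
}}

```text
t: 9.6
tool_pos: [0.459, 0.0941, 0.3654]
tool_rot: [3.142, 0.0, -0.001]
contact_force: [0.2, -0.5, 3.6]
opening: 0.0205
grip_force: 59.2
```

Emit:
{"method": "apply_moves", "body": {
  "plan": [
    [0, 0, 0, 0.001, 0],
    [0, 0, 0, 0.002, 0],
    [0, 0, 0, 0.002, 0]
  ]
}}

```text
t: 9.85
tool_pos: [0.4592, 0.0941, 0.3641]
tool_rot: [-3.142, -0.0, -0.001]
contact_force: [-0.1, 0.3, 4.6]
opening: 0.0208
grip_force: 59.4
```

Emit:
{"method": "apply_moves", "body": {
  "plan": [
    [0, 0, 0, 0.0005, 0],
    [0, 0, 0, 0.001, 0],
    [0, 0, 0, 0.001, 0]
  ]
}}

```text
t: 10.1
tool_pos: [0.4594, 0.0941, 0.3638]
tool_rot: [-3.141, -0.0, -0.003]
contact_force: [1.2, 0.4, 6.8]
opening: 0.0207
grip_force: 59.6
```

Emit:
{"method": "apply_moves", "body": {
  "plan": [
    [0, 0, 0, 0.001, 0],
    [0, 0, 0, 0.002, 0],
    [0, 0, 0, 0.002, 0]
  ]
}}

```text
t: 10.35
tool_pos: [0.4599, 0.0941, 0.3632]
tool_rot: [-3.141, -0.0, -0.007]
contact_force: [-0.5, -0.4, 10.2]
opening: 0.0205
grip_force: 60.1
```

Emit:
{"method": "apply_moves", "body": {
  "plan": [
    [0, 0, 0, 0.001, 0],
    [0, 0, 0, 0.002, 0],
    [0, 0, 0, 0.0025, 0],
    [0, 0, 0, 0.0025, 0]
  ]
}}

```text
t: 10.68
tool_pos: [0.4604, 0.0942, 0.3625]
tool_rot: [-3.141, -0.0, -0.012]
contact_force: [0.0, -0.3, 16.1]
opening: 0.0205
grip_force: 60.6
```

Reading 16.1, plus about 1 N for rod weight and bias, comes to about 17 N. I'll hold about 0.8 s.

Emit:
{"method": "apply_moves", "body": {
  "plan": [
    [0, 0, 0, 0, 0],
    [0, 0, 0, 0, 0],
    [0, 0, 0, 0, 0],
    [0, 0, 0, 0, 0]
  ]
}}

```text
t: 11.02
tool_pos: [0.4604, 0.0942, 0.3625]
tool_rot: [-3.141, -0.0, -0.012]
contact_force: [-0.6, -0.0, 15.2]
opening: 0.0205
grip_force: 60.6
```

Emit:
{"method": "apply_moves", "body": {
  "plan": [
    [0, 0, 0, 0, 0],
    [0, 0, 0, 0, 0],
    [0, 0, 0, 0, 0],
    [0, 0, 0, 0, 0]
  ]
}}

```text
t: 11.35
tool_pos: [0.4604, 0.0942, 0.3625]
tool_rot: [-3.141, -0.0, -0.012]
contact_force: [-0.0, 0.8, 15.2]
opening: 0.0204
grip_force: 60.6
```

Emit:
{"method": "apply_moves", "body": {
  "plan": [
    [0, 0, 0, 0.0005, 0],
    [0, 0, 0, 0.0005, 0],
    [0, 0, 0, 0.0005, 0],
    [0, 0, 0, 0.0005, 0],
    [0, 0, 0, 0.0005, 0],
    [0, 0, 0, 0.0005, 0],
    [0, 0, 0, 0.0005, 0],
    [0, 0, 0, 0.0005, 0],
    [0, 0, 0, 0.0005, 0]
  ]
}}

```text
t: 12.1
tool_pos: [0.4604, 0.0942, 0.3624]
tool_rot: [-3.141, -0.0, -0.012]
contact_force: [-0.6, 0.8, 16.9]
opening: 0.0202
grip_force: 60.8
```

Emit:
{"method": "apply_moves", "body": {
  "plan": [
    [0, 0, 0, -0.005, 0],
    [0, 0, 0, -0.012, 0],
    [0, 0, 0, -0.025, 0],
    [0, 0, 0, -0.04, 0],
    [0, 0, 0, -0.055, 0],
    [0, 0, 0, -0.07, 0],
    [0, 0, 0, -0.085, 0],
    [0, 0, 0, -0.1, 0],
    [0, 0, 0, -0.112, 0],
    [0, 0, 0, -0.12, 0],
    [0, 0, 0, -0.12, 0],
    [0, 0, 0, -0.12, 0]
  ]
}}

```text
t: 13.1
tool_pos: [0.4591, 0.0941, 0.4776]
tool_rot: [3.142, 0.0, -0.0]
contact_force: [0.3, 0.3, -0.7]
opening: 0.0207
grip_force: 58.8
```

```bash
python3 r.py 5
```

```text
[0.4591 0.0941 0.4776] [ 0.34  0.32 -0.67] 0.02065564742257755 58.837693661262165
scene foot 0.54 [212.3, 155.3]
scene -0.14 -0.126 19 zmin 0.1885 mid [0.4571 0.0916 0.1925] [ 0.0004 -0.0021]
scene -0.12 -0.1 28 zmin 0.2034 mid [0.4557 0.0902 0.213 ] [-0.     -0.0021]
scene -0.1 -0.07 44 zmin 0.2231 mid [0.4572 0.0919 0.2376] [ 0.     -0.0019]
scene -0.07 -0.03 60 zmin 0.2541 mid [0.4583 0.0912 0.2731] [ 0.0003 -0.0018]
top foot 0.57 [196.1, 196.2]
top -0.1 -0.07 4 zmin 0.2248 mid [0.4526 0.0983 0.2381] [-0.0007  0.0033]
top -0.07 -0.03 5 zmin 0.2558 mid [0.4525 0.0965 0.2653] [-0.0011  0.0028]
```

View pics/c5.png

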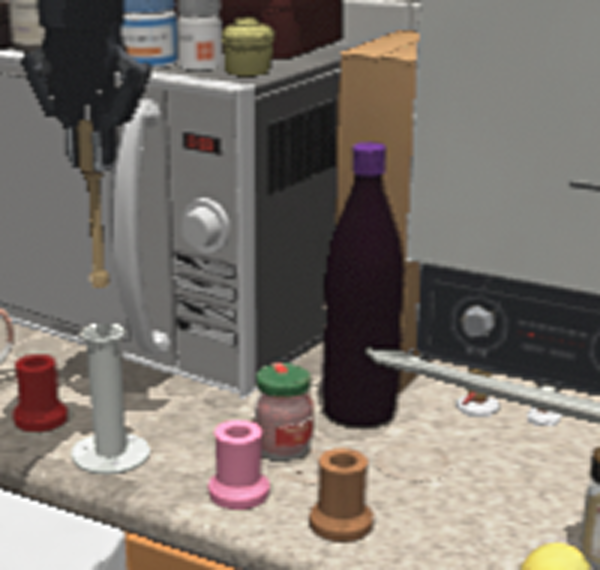

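Rod is still straight, foot at about (98,280), clear of the tube. I'll go back over the brown stand.

Emit:
{"method": "apply_moves", "body": {
  "plan": [
    [0, 0, 0.01, 0, 0],
    [0, 0, 0.03, 0, 0],
    [0, 0, 0.06, 0, 0],
    [0, 0, 0.09, 0, 0],
    [0, 0, 0.12, 0, 0],
    [0, 0, 0.155, 0, 0],
    [0, 0, 0.19, 0, 0],
    [0, 0, 0.22, 0, 0],
    [0, 0, 0.245, 0, 0],
    [0, 0, 0.258, 0, 0],
    [0, 0, 0.262, 0, 0],
    [0, 0, 0.262, 0, 0]
  ]
}}

```text
t: 14.3
tool_pos: [0.459, -0.1686, 0.4773]
tool_rot: [-3.141, 0.002, 0.001]
contact_force: [0.2, -0.0, -0.7]
opening: 0.0205
grip_force: 58.9
```

Emit:
{"method": "apply_moves", "body": {
  "plan": [
    [0, 0, 0, 0.01, 0],
    [0, 0, 0, 0.03, 0],
    [0, 0, 0, 0.05, 0],
    [0, 0, 0, 0.07, 0],
    [0, 0, 0, 0.08, 0],
    [0, 0, 0, 0.085, 0],
    [0, 0, 0, 0.085, 0],
    [0, 0, 0, 0.085, 0]
  ]
}}

```text
t: 14.97
tool_pos: [0.4594, -0.1675, 0.3934]
tool_rot: [3.141, 0.002, 0.001]
contact_force: [0.3, -0.3, -0.3]
opening: 0.0207
grip_force: 58.9
```

```bash
python3 r.py 6
python3 - <<'E'
from h import *
from m import sel,circ
w=xyz(look('scene'));q=sel(w,(.46,-.169),.03,.02,.06);print(circ(q,.022))
E
```

```text
[ 0.4594 -0.1675  0.3934] [ 0.28 -0.32 -0.32] 0.020699474785877338 58.8641867217666
scene foot 0.73 [383.0, 247.6]
scene -0.14 -0.126 22 zmin 0.1044 mid [ 0.4549 -0.1693  0.1085] [ 0.0008 -0.0012]
scene -0.12 -0.1 26 zmin 0.1187 mid [ 0.4574 -0.1701  0.1281] [ 0.0003 -0.0015]
scene -0.1 -0.07 53 zmin 0.1392 mid [ 0.4564 -0.1709  0.1538] [ 0.0002 -0.0019]
scene -0.07 -0.03 62 zmin 0.1698 mid [ 0.4555 -0.17    0.1888] [ 0.0001 -0.0015]
top foot 0.56 [294.0, 199.5]
top -0.12 -0.1 11 zmin 0.119 mid [ 0.458  -0.163   0.1283] [-0.0004  0.0031]
top -0.1 -0.07 8 zmin 0.1408 mid [ 0.4554 -0.1644  0.1541] [-0.0097  0.0063]
top -0.07 -0.03 7 zmin 0.1689 mid [ 0.4548 -0.1642  0.1801] [-0.0003  0.002 ]
(array([ 0.45968756, -0.16959364]), np.float64(0.002445360089686059))
```

View pics/c6.png

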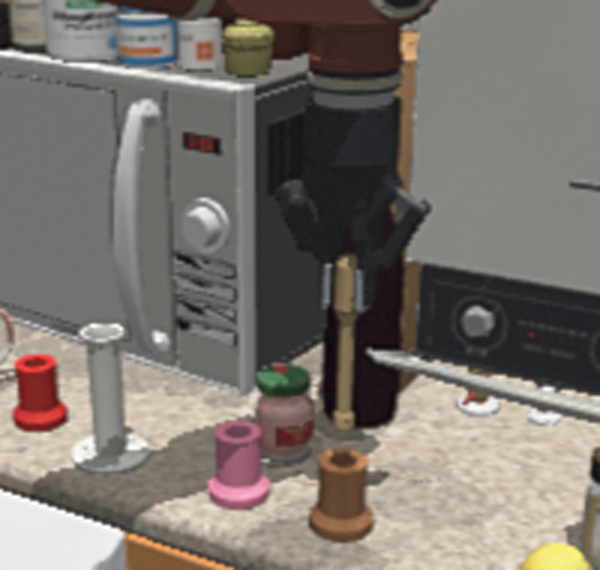

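Foot at (344,415), centred over the brown hole at (342,455). Lowering.

Emit:
{"method": "apply_moves", "body": {
  "plan": [
    [0, 0, 0.0005, 0.01, 0],
    [0, 0, 0.0005, 0.02, 0],
    [0, 0, 0.0005, 0.032, 0],
    [0, 0, 0.0005, 0.044, 0],
    [0, 0, 0.0005, 0.056, 0],
    [0, 0, 0.0005, 0.068, 0],
    [0, 0, 0.0005, 0.078, 0],
    [0, 0, 0.0005, 0.085, 0],
    [0, 0, 0.0005, 0.089, 0],
    [0, 0, 0.0005, 0.091, 0],
    [0, 0, 0.0005, 0.091, 0],
    [0, 0, 0.0005, 0.091, 0]
  ]
}}

```text
t: 16.22
tool_pos: [0.4594, -0.1686, 0.3023]
tool_rot: [3.141, 0.0, 0.001]
contact_force: [0.8, -0.7, -1.0]
opening: 0.0206
grip_force: 58.9
```

Emit:
{"method": "apply_moves", "body": {
  "plan": [
    [0, 0, 0, 0.001, 0],
    [0, 0, 0, 0.002, 0],
    [0, 0, 0, 0.002, 0]
  ]
}}

```text
t: 16.47
tool_pos: [0.4592, -0.1684, 0.2999]
tool_rot: [3.141, 0.0, 0.001]
contact_force: [-0.3, -0.7, -1.2]
opening: 0.0208
grip_force: 58.9
```

Emit:
{"method": "apply_moves", "body": {
  "plan": [
    [0, 0, 0, 0.0005, 0],
    [0, 0, 0, 0.001, 0],
    [0, 0, 0, 0.0015, 0],
    [0, 0, 0, 0.0015, 0]
  ]
}}

```text
t: 16.8
tool_pos: [0.4595, -0.1685, 0.2995]
tool_rot: [3.141, 0.0, 0.002]
contact_force: [-0.9, 0.7, 5.6]
opening: 0.0208
grip_force: 59.6
```

Contact with the stand floor. Opening slowly, then retreating straight up.

Emit:
{"method": "apply_moves", "body": {
  "plan": [
    [0.024, 0, 0, 0, 0],
    [0.028, 0, 0, 0, 0],
    [0.032, 0, 0, 0, 0],
    [0.045, 0, 0, 0, 0],
    [0.06, 0, 0, 0, 0],
    [0.08, 0, 0, 0, 0],
    [0.0854, 0, 0, 0, 0],
    [0.0854, 0, 0, 0, 0],
    [0.0854, 0, 0, -0.005, 0],
    [0.0854, 0, 0, -0.015, 0],
    [0.0854, 0, 0, -0.03, 0],
    [0.0854, 0, 0, -0.05, 0]
  ]
}}

```text
t: 17.8
tool_pos: [0.4588, -0.1682, 0.3483]
tool_rot: [-3.141, -0.0, 0.003]
contact_force: [-0.1, 0.6, 0.2]
opening: 0.0855
grip_force: 0.0
```

Emit:
{"method": "apply_moves", "body": {
  "plan": [
    [0.0854, 0, 0, -0.025, 0],
    [0.0854, 0, 0, -0.05, 0],
    [0.0854, 0, 0, -0.07, 0],
    [0.0854, 0, 0, -0.08, 0],
    [0.0854, 0, 0, -0.08, 0],
    [0.0854, 0, 0, -0.08, 0]
  ]
}}

```text
t: 18.3
tool_pos: [0.4591, -0.1684, 0.4285]
tool_rot: [3.141, 0.0, 0.001]
contact_force: [-0.2, -0.1, -0.0]
opening: 0.0852
grip_force: 0.0
```

```bash
python3 r.py 7; python3 m.py
```

```text
[ 0.4591 -0.1684  0.4285] [-0.16 -0.09 -0.05] 0.08517679875828356 0.0
scene foot 0.48 [215.8, 168.9]
scene -0.14 -0.126 39 zmin 0.1342 mid [ 0.4559 -0.1707  0.1406] [-0.001  -0.0019]
scene -0.12 -0.1 55 zmin 0.1553 mid [ 0.458  -0.1724  0.1625] [-0.0026 -0.0037]
top foot 0.67 [293.1, 204.4]
top -0.14 -0.126 6 zmin 0.1358 mid [ 0.4518 -0.1639  0.1396] [-0.0022  0.0037]
top -0.12 -0.1 54 zmin 0.156 mid [ 0.4578 -0.165   0.1647] [-0.0017  0.004 ]
scene rod (0.08, 0.118) 48 med [ 0.455  -0.1725  0.0987] mean [ 0.4561 -0.1716  0.0987] ext [0.0109 0.0105 0.0373]
   circ (array([ 0.45973112, -0.17071866]), np.float64(0.0013634265121000304))
scene rod (0.125, 0.165) 123 med [ 0.452  -0.1745  0.1449] mean [ 0.4554 -0.1709  0.1449] ext [0.0184 0.0224 0.0398]
   circ (array([ 0.46025606, -0.16996595]), np.float64(0.0013049376754208826))
scene rod (0.166, 0.18) 19 med [ 0.4571 -0.1714  0.1686] mean [ 0.4581 -0.1704  0.1685] ext [0.0154 0.0159 0.0047]
   circ (array([ 0.46490499, -0.16665184]), np.float64(0.0031762035740064073))
scene stand (0.02, 0.06) 209 med [ 0.4417 -0.178   0.0402] mean [ 0.
[... 780 characters left out ...]
] ext [0.0028 0.009  0.0074]
top rod (0.125, 0.165) 34 med [ 0.452  -0.162   0.1493] mean [ 0.4585 -0.1647  0.1455] ext [0.0197 0.0211 0.0388]
top rod (0.166, 0.18) 33 med [ 0.4588 -0.1641  0.1696] mean [ 0.4586 -0.1655  0.1693] ext [0.0157 0.0184 0.0056]
top stand (0.02, 0.06) 27 med [ 0.4596 -0.1618  0.0358] mean [ 0.4605 -0.1646  0.0402] ext [0.034  0.0429 0.0378]
top stand (0.066, 0.078) 64 med [ 0.4573 -0.1643  0.0695] mean [ 0.4585 -0.1649  0.0718] ext [0.0372 0.0402 0.0112]
top tube (0.01, 0.11) 137 med [0.4528 0.0966 0.0733] mean [0.4533 0.0971 0.0595] ext [0.0481 0.071  0.0986]
top tube (0.13, 0.15) 92 med [0.462  0.0999 0.1381] mean [0.4579 0.0983 0.1381] ext [0.0397 0.0384 0.0159]
```

View pics/c7.png

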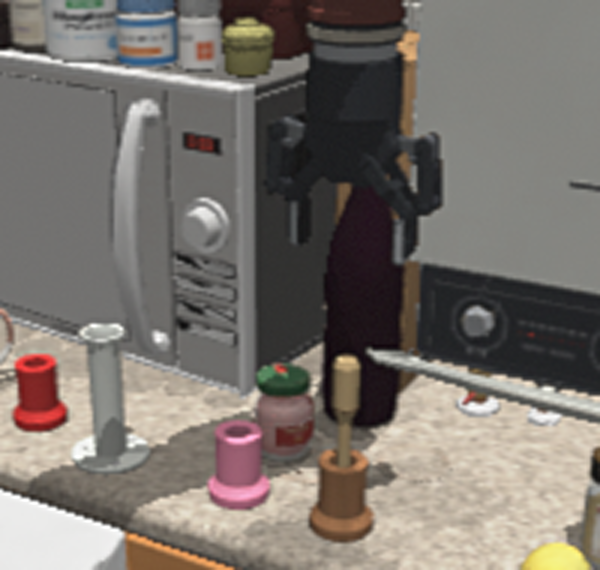

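The rod stands upright in the brown stand at (345,440) and the gripper is clear. I'll check the tablet depth quickly, then hand in.

```bash
python3 t.py | grep inside; python3 -c "
from station import ctrl
print(ctrl.finish_job())"
```

```text
inside 5 [0.1278 0.1309 0.1342]
inside 40 [0.0692 0.0762 0.1282]
the job is handed in; nothing more can be done
None
```

The tablets bottomed out about 65 mm below the mouth, where I pressed them at about 17 N for over a second; the rod is back upright in the brown stand, released, no bystander was touched, and the job was handed in at about 19 s.

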